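# Slide the stone case down the inspection lane

### The arm

A 6-joint arm with a two-finger parallel gripper is mounted at the origin on the work surface. World frame = base frame: x ahead of the robot, y to its left, z up, the work surface at z = 0. Lengths are in m, angles in rad, forces in N, time in s.
With the tool pointing down it reaches from about 0.15 to 0.775 m from the base axis. Payload 6.1 kg.
Tool frame: the origin (TCP) lies at the very end of the fingers, on their centre line; the grasp point (between the pads) lies pinch_z behind it (pinch_z is the distance from the TCP to the grasp point, in m); z points along the fingers, y is the direction in which the jaws open and shut (so a half turn about z gives the same grasp; the last joint's range is limited). The gripper opens to 85 mm and grips with 20 to 120 N. Pads are 22 mm wide; open, the fingers measure 114 mm over their backs; the gripper's body (76 mm by 85 mm) begins 54 mm behind the grasp point. The pads swing forward as they close: fully open they stand 13 mm farther back than shut.
Start: joints at [-1.151, 0.126, -0.04, 1.405, 0, 1.571], TCP at [0.214, -0.479, 0.231] pointing down, gripper open.
Joint ranges: [-2.72, 2.72], [-0.95, 1.95], [-1.27, 1.35], [-1.78, 2.02], [-1.46, 1.47], [-3.14, 3.14]. Speed limits (rad/s): [2.39, 2.39, 3.01, 3.14, 3.14, 3.14].

### API

Orientations are given as a unit quaternion [x, y, z, w].
In Python, from workcell import get_state, capture, finish_job, pinch_z gives the robot as it stands.
- The arm moves only by the tool step_arm, never from a script. Its argument "increments" is a list of rows, each a list of 5 numbers: the gripper command: -1 is fully open, 1 is shut, values between are in proportion, then the shift along the tool's x, y, z in units of 25 mm (1.0 is 25 mm), then the turn about the tool's z in units of 10 degrees (1.0 is 10 degrees). A call has 1 to 10 rows; each row is the pose to reach, as a shift and turn from the pose commanded when the call began, along the tool's axes at that moment; what a row does not reach only later rows make up. A row lasts 1/8 s, in which the tool goes at most 62.5 mm and 10.7 degrees, less where a joint would pass 70% of its speed; a pose out of reach is approached as far as the arm can. A call with a gripper value outside its range is refused whole. The fingers move at their own pace and stop on an object; the grip force is fixed at half the most. Time passes only in rows, so rows that repeat a pose let the fingers close. It gives the time, the measured TCP pose, the force and the opening at its end, in the units of the state.
- get_state(): the state, without advancing time (a new reading comes with each control period).
- capture(name): name is "scene" or "top" or "wrist"; returns a dict with "frame" (420x560x3 uint8, blue, green, red), "range_z" (420x560 float32, m along the optical axis (not along the pixel's ray), 0 where there is no reading), "fx", "fy", "cx", "cy" (pixels), "extrinsics" (4x4, takes a point from camera to world coordinates). Camera axes: x right, y up, looking along -z (the intrinsics and any distortion apply to the point x, -y, -z); pixel columns grow to the right and rows downward; lengths in m; the calibration is good to about 2 mm. The wrist camera is an equidistant fisheye: a pixel r from the principal point sees the ray r / f radians off the axis. A picture is of the moment at which its call begins.
- finish_job(): hands the job in, once; it reports no verdict.
The state is a dict: "clock": time; "joints": joint angles; "joint_vel": joint speeds; "effort": joint torques, N m; "tcp_pos": TCP position; "tool_rot": TCP orientation; "wrist_force": force on the tool from outside, world axes, zero at the start; "moment": the same for the moment, N m; "opening": finger opening in m.
Only numpy, scipy, OpenCV 4.12 (cv2) and the standard library are available. Lean on these libraries where they do the work, as an engineer would, in place of code of your own. Each camera call takes 0.05 s, during which the arm holds its last target.

### The job

On the jeweller's inspection stage, push the wooden stone case down the lane between the two steel rails until it stands squarely centred on the cork pad at the lane's far end. Neither the case nor the robot may touch either rail (they are adjusted straight-edges), the case is only pushed and never lifted or tipped, and everything else on the bench stays where it is. Finish with the robot clear of everything.

Things in the scene. Friction and masses are not known exactly. Their poses are not given: they have to be found in the camera images.
- stage: Fixed dark steel plate on the bench, 200 x 480 x 10 mm (x, y, z), place and yaw vary. Origin: centre of its underside (z = 0). +y runs down the lane, roughly to the robot's left; +x is across, away from the robot. y = -240 to -50 mm: open apron where the case starts. y = -50 to +230 mm: lane between the rails, 112 mm wide (x = -56 to +56), open at both ends, no end stop.
- rail_near: The bare steel rail on the robot's side of the lane, fixed to the plate: 10 x 280 x 16 mm (its top is 26 mm above the bench). Origin at the centre of its underside, on the plate's top; y along the lane.
- rail_far: The same rail on the side of the lane away from the robot.
- mouth (a point): Centre of the lane's entrance, midway between the rails' first ends, on the plate's top; axes as the stage.
- pad (a point): Centre of the cork pad, on the plate's top at stage y = +150 mm; axes as the stage. The pad is flush (no step), as wide as the lane (112 mm) and 140 mm long along it.
- case: Loose wooden lidded case, brass corners on top: closed block 88 (x, across lane) x 110 (y, along lane) x 60 mm high, 0.3 to 0.65 kg, lid fixed. Origin: centre of its underside. Starts on the apron, up to 25 mm off the lane's middle line and turned up to 0.22 rad, so centre and square it first; 12 mm to spare each side between the rails. Slides with moderate friction and stops where left.
- loupe: Bystander: brass and steel loupe, 26 mm across, 34 mm high, standing on the plate just outside the far rail. Origin at its foot.
- vial: Bystander: brown glass vial, 24 mm across, 45 mm high, standing on the plate just outside the near rail. Origin at its foot.
- ring_box: Bystander: small cloth-covered ring box, 48 x 48 x 40 mm, on the bench beyond the far rail. Origin at its underside.
- jar: Bystander: glass jar, 56 mm across, 65 mm high, on the bench past the end of the lane. Origin at its foot.
- screwdriver: Bystander: screwdriver lying on the bench on the robot's side of the lane, 140 mm long. Origin near its middle, at its underside.
There are look-alikes about, which are no part of the job. Leave any blue or purple look-alike of the case alone.

How it is judged:
By the outcome, as a careful person would: the job done as asked, in the order asked, and still so for the second after the job is handed in, with the robot touching nothing.
It also fails if it takes over 72 s, if anything falls off the work surface, if the arm or the gripper's body presses on something with over 40 N, if the wrist force passes 120 N, or if a joint passes its speed limit or range.

## Working session

There is one attempt and no reset: what is moved stays moved. The work goes in short steps, Python scripts to look and compute and a tool call to move; the robot and the scene stay as the last step left them, time stands still between calls to the robot, and variables do not carry over. Pictures are saved under pics/ and viewed, and the job is handed in when it is done.

Besides the shell and the picture viewer there is one more tool, called after ">>>" as name([rows], argument=value, ...), one row to a line, values as JSON. step_arm: Moves the arm, as the interface text tells. Its arguments: {"type":"object","properties":{"increments":{"type":"array","items":{"type":"array","items":{"type":"number"}}}},"required":["increments"]}

```bash
mkdir -p pics; ls; python3 - <<'E'
from workcell import get_state, capture, pinch_z
import cv2
print(pinch_z); print(get_state())
for n in ("scene","top"):
    c=capture(n); cv2.imwrite(f"pics/{n}0.png",c["frame"]); print(n,c["fx"],c["fy"],c["cx"],c["cy"],c["extrinsics"].round(4).tolist())
E
```

```text
pics
0.0187
{'clock': 0.0, 'joints': array([-1.15101019e+00,  1.26409971e-01, -4.06264457e-02,  1.40537351e+00,
       -8.93168513e-06,  1.57080051e+00]), 'joint_vel': array([ 1.45155451e-03, -6.14188513e-04, -1.34422964e-03, -2.71580520e-05,
        1.63454955e-03, -1.05059000e-03]), 'effort': array([-2.51822297e-03, -4.35912645e+01,  3.52924097e+01,  1.73728092e-02,
       -2.50070534e-04,  2.64864440e-05]), 'tcp_pos': array([ 0.21380549, -0.47905152,  0.23050429]), 'tool_rot': array([ 9.78053317e-01,  2.08353205e-01, -1.72470859e-04, -7.88163935e-04]), 'wrist_force': array([0.51016189, 0.12578348, 0.62464535]), 'moment': array([ 0.01458747,  0.03213488, -0.01971693]), 'opening': 0.08543971298119121}
scene 459.92437721442167 459.92437721442167 283.17508525142716 212.79744815028897 [[-0.2714, -0.7638, 0.5856, 1.1176], [0.9625, -0.2194, 0.1598, 0.1614], [0.0065, 0.607, 0.7947, 0.8793], [0.0, 0.0, 0.0, 1.0]]
top 493.430769333084 493.430769333084 280.4729120389059 206.49940893717385 [[-0.0081, 0.9832, -0.1823, 0.2803], [-0.9999, -0.0102, -0.0107, -0.0058], [-0.0124, 0.1822, 0.9832, 1.1744], [0.0, 0.0, 0.0, 1.0]]
```

View pics/scene0.png

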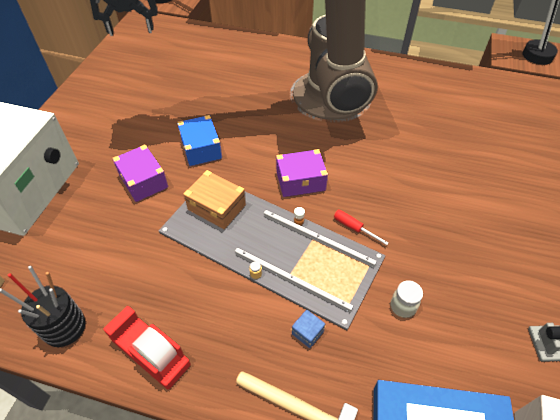

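View pics/top0.png

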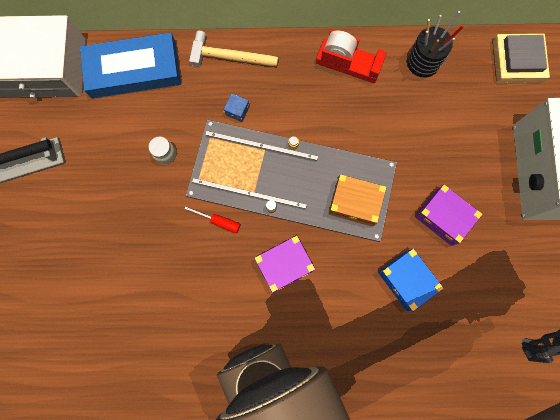

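The wooden, orange-brown case is at about (358,198) in the top view. The look-alikes are purple at (285,264) and (450,214), and blue at (410,279). Only the wooden one fits: right colour, and it stands on the apron. I'll check it in an enlarged crop and measure it.

```bash
cat > h.py <<'E'
import numpy as np, cv2
from workcell import get_state, capture, pinch_z
def cast(c,uv,z):
    uv=np.atleast_2d(np.asarray(uv,float)); E=c["extrinsics"]
    d=np.c_[(uv[:,0]-c["cx"])/c["fx"],-(uv[:,1]-c["cy"])/c["fy"],-np.ones(len(uv))]@E[:3,:3].T
    o=E[:3,3]; return o+d*((z-o[2])/d[:,2])[:,None]
def proj(c,P):
    E=c["extrinsics"]; q=(np.atleast_2d(P)-E[:3,3])@E[:3,:3]
    return np.c_[c["cx"]+c["fx"]*q[:,0]/-q[:,2], c["cy"]-c["fy"]*q[:,1]/-q[:,2]]
def xyz(c):
    v,u=np.mgrid[0:420,0:560]; r=c["range_z"]
    p=np.stack([(u-c["cx"])/c["fx"]*r,-(v-c["cy"])/c["fy"]*r,-r],-1)
    return p@c["extrinsics"][:3,:3].T+c["extrinsics"][:3,3]
E
python3 - <<'E'
from h import *
c=capture("top"); f=c["frame"]
cv2.imwrite("pics/topcrop0.png",cv2.resize(f[105:255,170:410],None,fx=3.3,fy=3.3,interpolation=cv2.INTER_CUBIC))
c2=capture("scene"); cv2.imwrite("pics/scenecrop0.png",cv2.resize(c2["frame"][160:330,150:400],None,fx=3.2,fy=3.2,interpolation=cv2.INTER_CUBIC))
hsv=cv2.cvtColor(f,cv2.COLOR_BGR2HSV); print(hsv[198,358],hsv[165,230],hsv[150,330],hsv[150,500])
P=xyz(c)
for p in [(358,198),(230,165),(340,165),(345,180),(150,300),(285,264)]: print(p,P[p[1],p[0]].round(4))
E
```

```text
[ 15 181 246] [ 18 142 251] [ 14  28 138] [ 12 171 133]
(358, 198) [ 0.503  -0.1707  0.0699]
(230, 165) [0.601  0.1294 0.0086]
(340, 165) [ 0.5983 -0.1392  0.0071]
(345, 180) [ 0.545  -0.1422  0.0719]
(150, 300) [ 0.2782  0.3165 -0.0059]
(285, 264) [ 0.3554 -0.0028  0.0603]
```

View pics/topcrop0.png

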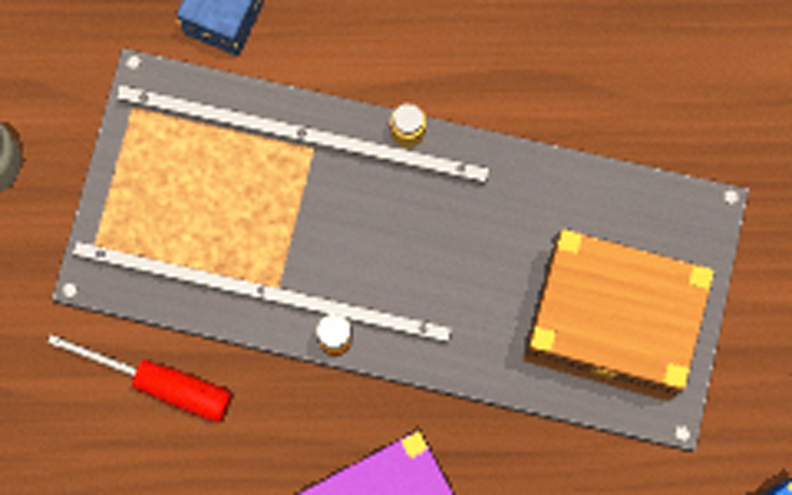

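View pics/scenecrop0.png

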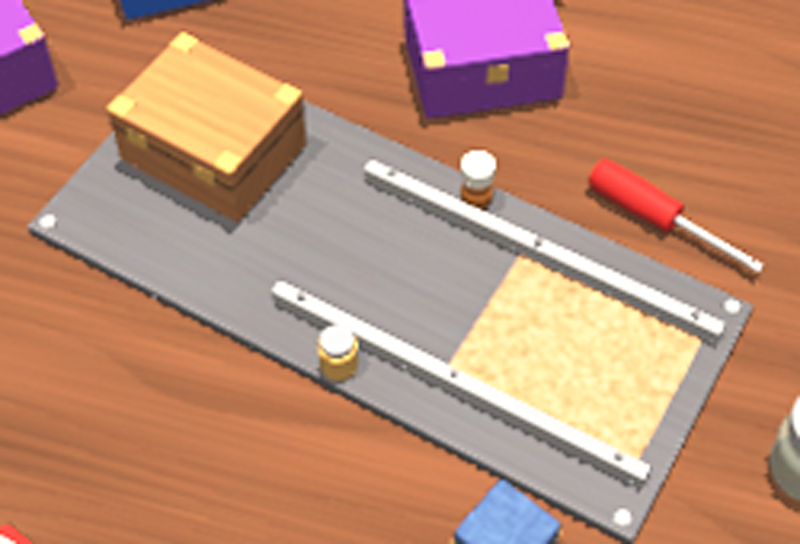

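The crops confirm the wooden case: brass corners, standing on the apron at crop (620,310). The rails run from (120,93) to (488,175) and from (75,248) to (450,334). Next I measure the poses.

```bash
cat >> h.py <<'E'
def rect(cnt_uv,c,z):
    p=cast(c,cnt_uv,z)[:,:2].astype(np.float32)*1000
    (x,y),(w,h),a=cv2.minAreaRect(p); 
    return np.array([x,y]),sorted([w,h]),cv2.boxPoints(((x,y),(w,h),a))
def axis(box):  # long side direction with +y
    e=[box[1]-box[0],box[2]-box[1]]; v=max(e,key=np.linalg.norm); v=v/np.linalg.norm(v)
    return v if v[1]>0 else -v
def rails(c):
    f=c["frame"]; hsv=cv2.cvtColor(f,cv2.COLOR_BGR2HSV)
    m=((hsv[...,1]<40)&(hsv[...,2]>190)).astype(np.uint8)
    n,l,s,_=cv2.connectedComponentsWithStats(m,connectivity=8); out=[]
    for i in range(1,n):
        if s[i,4]<100: continue
        v,u=np.nonzero(l==i); ctr,d,b=rect(np.c_[u,v],c,.026)
        if 200<d[1]<320 and d[0]<40: out.append((ctr,d,axis(b)))
    return out
def casetop(c,z=.070):
    hsv=cv2.cvtColor(c["frame"],cv2.COLOR_BGR2HSV); P=xyz(c)
    m=((abs(P[...,2]-z)<.007)&(hsv[...,0]>8)&(hsv[...,0]<35)&(hsv[...,2]>150)&(P[...,0]>.35)&(P[...,0]<.8)&(abs(P[...,1])<.35)).astype(np.uint8)
    n,l,s,_=cv2.connectedComponentsWithStats(m); i=1+np.argmax(s[1:,4])
    v,u=np.nonzero(l==i); return rect(np.c_[u,v],c,z)
E
python3 - <<'E'
from h import *
for n in ("top","scene"):
    c=capture(n)
    for r in rails(c): print(n,"rail",r[0].round(1),np.round(r[1],1),r[2].round(4), np.arctan2(-r[2][0],r[2][1]).round(4))
    ctr,d,b=casetop(c); a=axis(b); print(n,"case",ctr.round(1),np.round(d,1),a.round(4),np.arctan2(-a[0],a[1]).round(4))
c=capture("top")
q=np.array([(123,48),(747,187),(693,450),(55,298)])/3.3+[170,105]
p=cast(c,q,.01)[:,:2]*1000; print(p.round(1),p.mean(0)); print(np.linalg.norm(np.roll(p,-1,0)-p,axis=1))
e=p[0]-p[1];print(np.arctan2(-e[0],e[1])); e=p[3]-p[2];print(np.arctan2(-e[0],e[1]))
E
```

```text
top rail [ 645.2 -652.1] [ 26.6 226.9] [-0.994   0.1097] 1.4609
top rail [643.3  42.8] [  9.5 258.2] [0.241  0.9705] -0.2434
top rail [516.5  84.8] [ 31.8 278.7] [0.2402 0.9707] -0.2426
top case [ 503.1 -170.8] [ 87.2 109.2] [0.2795 0.9601] -0.2833
scene rail [529.2  81.6] [ 11.6 280.7] [0.243 0.97 ] -0.2455
scene rail [657.6  49.4] [ 31.9 281.4] [0.2414 0.9704] -0.2438
scene case [ 506.2 -170.4] [ 89.2 110.4] [0.2828 0.9592] -0.2867
[[ 718.   187.1]
 [ 604.3 -276.1]
 [ 410.  -227.7]
 [ 526.1  233.3]] [564.62158609 -20.85173672]
[476.94315423 200.23739198 475.37254845 197.3632066 ]
-0.24067633126016968
-0.246723432584627
```

```bash
cat >> h.py <<'E'
YAW=-0.244; EX=np.array([np.cos(YAW),np.sin(YAW)]); EY=np.array([-np.sin(YAW),np.cos(YAW)])
E
python3 - <<'E'
from h import *
C=np.array([565,-21.])
for n in ("top","scene"):
    c=capture(n); hsv=cv2.cvtColor(c["frame"],cv2.COLOR_BGR2HSV)
    P=xyz(c)*1000
    S=np.stack([(P[...,:2]-C)@EX,(P[...,:2]-C)@EY],-1)
    m=(P[...,2]>50)&(P[...,2]<75)&((hsv[...,0]>95)&(hsv[...,0]<165))&(hsv[...,1]>120)&(P[...,0]<560)
    k,l,s,_=cv2.connectedComponentsWithStats(m.astype(np.uint8))
    for i in range(1,k):
        if s[i,4]>300: q=S[l==i]; print(n,"box stage x",np.percentile(q[:,0],[1,99]).round(),"y",np.percentile(q[:,1],[1,99]).round())
    # rail lines: Huber fits in stage frame at z=.026
    f=c["frame"]; w=((hsv[...,1]<40)&(hsv[...,2]>190)); v,u=np.nonzero(w); p=cast(c,np.c_[u,v],.026)[:,:2]*1000-C
    s_=np.c_[p@EX,p@EY]
    for x0 in(-61,61):
        g=s_[(abs(s_[:,0]-x0)<9)&(s_[:,1]>-60)&(s_[:,1]<240)].astype(np.float32)
        L=cv2.fitLine(g,cv2.DIST_HUBER,0,.01,.01).ravel(); sl=L[0]/L[1]
        print(n,"rail x at y=90:",(L[2]+sl*(90-L[3])).round(2),"yaw",(YAW-sl).round(4),"y range",g[:,1].min().round(1),g[:,1].max().round(1))
    ctr,d,b=casetop(c); print("case stage",((ctr-C)@EX).round(1),((ctr-C)@EY).round(1))
E
```

```text
top box stage x [-59.  41.] y [-428. -318.]
top box stage x [-258. -155.] y [-83.  22.]
top box stage x [-227. -123.] y [-370. -263.]
top rail x at y=90: -61.7 yaw -0.2426 y range -48.4 230.3
top rail x at y=90: 60.51 yaw -0.244 y range -48.3 230.2
case stage -23.8 -160.3
scene box stage x [-222. -110.] y [-369. -255.]
scene box stage x [-51.  49.] y [-427. -312.]
scene box stage x [-255. -146.] y [-83.  27.]
scene rail x at y=90: -59.56 yaw -0.2439 y range -49.4 231.3
scene rail x at y=90: 62.61 yaw -0.2467 y range -50.0 231.4
case stage -20.9 -159.1
```

>>> step_arm([
  [0,0,0,0,1],
  [0,0,0,0,2],
  [0,0,0,0,2],
])

```text
clock: 0.82
tcp_pos: [0.214, -0.4794, 0.2313]
tool_rot: [0.999, 0.036, 0.0, -0.0]
wrist_force: [0.1, 0.3, -0.1]
opening: 0.0427
```

```bash
python3 -c "
from h import *
print(get_state())"
```

```text
{'clock': 0.825, 'joints': array([-1.15099085e+00,  1.25776793e-01, -3.96194344e-02,  1.40542824e+00,
        1.64603142e-05,  1.91799414e+00]), 'joint_vel': array([ 0.00200944,  0.00068072,  0.00092635,  0.00024701, -0.00116582,
       -0.06137269]), 'effort': array([-2.23172363e-03, -4.35695171e+01,  3.53128374e+01,  8.07176948e-04,
        3.12055909e-05,  6.02162853e-01]), 'tcp_pos': array([ 0.21396951, -0.47937568,  0.2312978 ]), 'tool_rot': array([ 9.99341088e-01,  3.62958573e-02,  2.36779717e-06, -1.61273105e-05]), 'wrist_force': array([ 0.12651956,  0.29909608, -0.09224597]), 'moment': array([ 0.01293534,  0.00806208, -0.00646858]), 'opening': 0.042676348058451434}
```

>>> step_arm([
  [0.2,1,-1.3,0,-1],
  [0.2,2,-2.6,0,-2],
  [0.2,3,-3.9,0,-3],
  [0.2,4,-5.2,0,-4],
  [0.2,5,-6.5,0,-5],
  [0.2,6,-7.8,0,-6],
  [0.2,7,-9.1,0,-7],
  [0.2,8,-10.4,0,-8],
  [0.2,9.35,-12.5,0,-9],
  [0.2,9.35,-12.5,0,-10],
])

```text
clock: 2.08
tcp_pos: [0.4266, -0.1478, 0.2313]
tool_rot: [0.609, 0.793, 0.0, -0.0]
wrist_force: [0.2, 0.3, 0.1]
opening: 0.0344
```

>>> step_arm([
  [0,0,0,0,-1],
  [0,0,0,0,-2],
  [0,0,0,0,-3],
  [0,0,0,0,-4],
  [0,0,0,0,-5],
  [0,0,0,0,-6.2],
  [0,0,0,0,-6.2],
  [0,0,0,0,-6.2],
])

```text
clock: 3.08
tcp_pos: [0.425, -0.1511, 0.2313]
tool_rot: [0.122, 0.993, -0.0, 0.0]
wrist_force: [-1.1, 0.4, -0.5]
opening: 0.0428
```

```bash
cat >> h.py <<'E'
from scipy.spatial.transform import Rotation as R
C0=np.array([565.5,-21.])
def st():
    s=get_state(); p=s["tcp_pos"]*1000; M=R.from_quat(s["tool_rot"]).as_matrix()
    print("stage xy",((p[:2]-C0)@EX).round(1),((p[:2]-C0)@EY).round(1),"z",p[2].round(1),"toolx ang-yaw deg",np.degrees(np.arctan2(M[1,0],M[0,0])-YAW).round(2),"joints",s["joints"].round(2),"open",s["opening"],s["wrist_force"].round(1))
E
python3 - <<'E'
from h import *
st(); c=capture("wrist"); cv2.imwrite("pics/w1.png",c["frame"])
c=capture("top"); cv2.imwrite("pics/t1.png",c["frame"])
E
```

```text
stage xy -104.9 -160.2 z 231.3 toolx ang-yaw deg 179.96 joints [-0.34 -0.01 -0.19  1.4  -0.   -0.1 ] open 0.04279974731227378 [-1.1  0.4 -0.5]
```

View pics/t1.png

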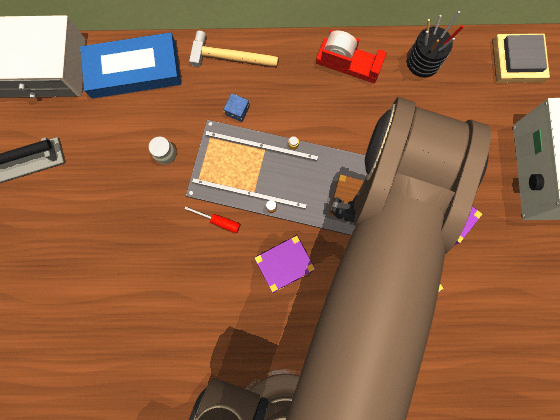

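View pics/w1.png

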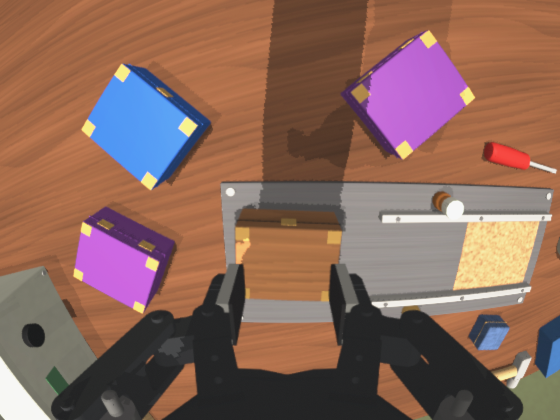

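The top view shows the arm over the near side of the case. The wrist view shows the case top at (288,260), square to the jaws, and no look-alike under the fingers. I'm descending beside the near face.

>>> step_arm([
  [-0.4,0,0,2,0],
  [-0.4,0,0,4,0],
  [-0.4,0,0,6,0],
  [-0.4,0,0,7.5,0],
  [-0.4,0,0,8.2,0],
  [-0.4,0,0,8.2,0],
  [-0.4,0,0,8.2,0],
])

```text
clock: 4.05
tcp_pos: [0.4257, -0.1514, 0.0272]
tool_rot: [0.122, 0.993, -0.0, 0.001]
wrist_force: [-0.3, -0.3, 0.0]
opening: 0.0598
```

```bash
python3 - <<'E'
from h import *
st()
c=capture("wrist"); cv2.imwrite("pics/w2.png",c["frame"])
c=capture("scene"); cv2.imwrite("pics/s2.png",cv2.resize(c["frame"][130:330,100:400],None,fx=2.6,fy=2.6))
E
```

```text
stage xy -104.2 -160.3 z 27.2 toolx ang-yaw deg 180.01 joints [-0.34  0.08 -0.56  0.94  0.   -0.1 ] open 0.05982293716353612 [-0.3 -0.3  0. ]
```

View pics/s2.png

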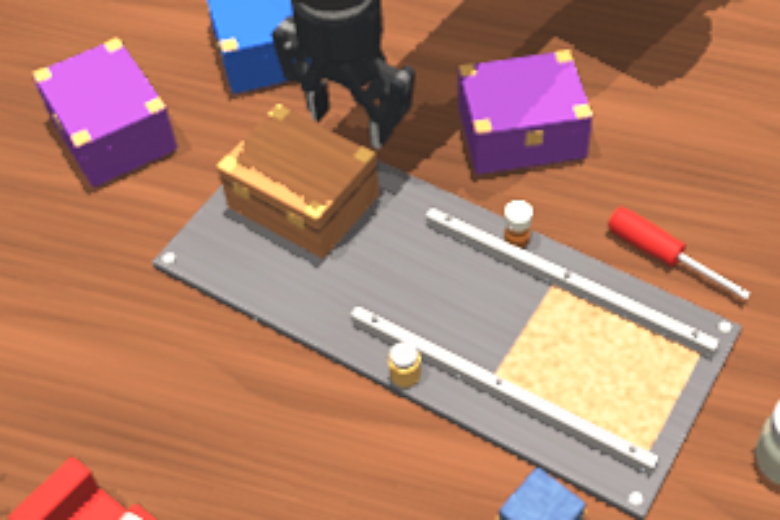

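View pics/w2.png

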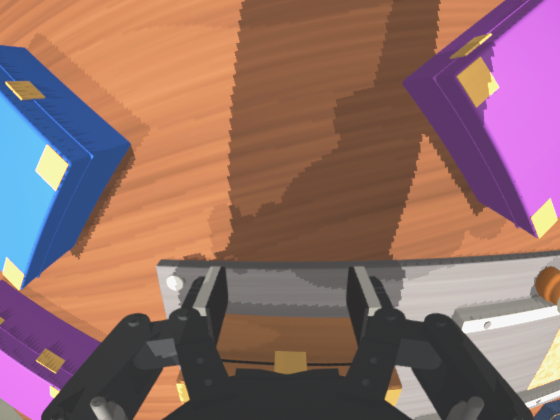

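>>> step_arm([
  [-0.4,-0.3,0,0,0],
  [-0.4,-0.55,0,0,0],
  [-0.4,-0.75,0,0,0],
  [-0.4,-0.9,0,0,0],
  [-0.4,-1.05,0,0,0],
  [-0.4,-1.2,0,0,0],
  [-0.4,-1.35,0,0,0],
  [-0.4,-1.5,0,0,0],
  [-0.4,-1.65,0,0,0],
  [-0.4,-1.65,0,0,0],
])

```text
clock: 5.4
tcp_pos: [0.4638, -0.1609, 0.0261]
tool_rot: [0.121, 0.993, 0.0, -0.001]
wrist_force: [-5.2, -0.2, 4.2]
opening: 0.06
```

```bash
python3 - <<'E'
from h import *
st()
c=capture("scene"); cv2.imwrite("pics/s3.png",cv2.resize(c["frame"][130:330,100:400],None,fx=2.6,fy=2.6))
ctr,d,b=casetop(c); a=axis(b); print(((ctr-C0)@EX).round(1),((ctr-C0)@EY).round(1),np.round(d,1),np.degrees(np.arctan2(-a[0],a[1])-YAW).round(2))
E
```

```text
stage xy -64.9 -160.3 z 26.1 toolx ang-yaw deg 180.02 joints [-0.33  0.15 -0.47  0.95 -0.   -0.09] open 0.06003627959146591 [-5.2 -0.2  4.2]
-9.1 -158.8 [ 88.4 108.9] 0.17
```

View pics/s3.png

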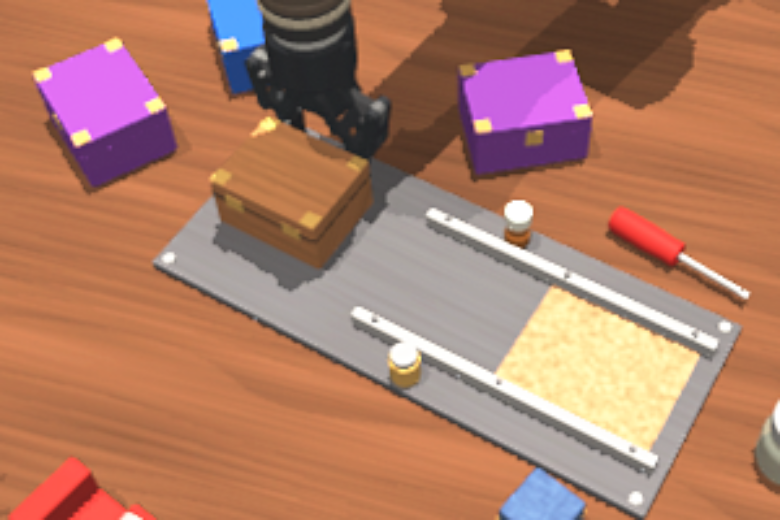

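The case is now square (0.2°), 10 mm short of the lane middle. I'm pushing that last bit.

>>> step_arm([
  [-0.4,-0.1,0,0,0],
  [-0.4,-0.2,0,0,0],
  [-0.4,-0.3,0,0,0],
  [-0.4,-0.4,0,0,0],
  [-0.4,-0.4,0,0,0],
])

```text
clock: 6.08
tcp_pos: [0.4732, -0.1632, 0.0261]
tool_rot: [0.121, 0.993, 0.0, -0.002]
wrist_force: [-5.1, 0.7, 5.2]
opening: 0.0597
```

```bash
cat >> h.py <<'E'
OFF={"scene":1.04,"top":-1.08}  # lane centre x (stage, from rails) seen by each camera relative to C0
def case(n):
    c=capture(n); ctr,d,b=casetop(c); a=axis(b)
    print(n,"case x",((ctr-C0)@EX-OFF[n]).round(1),"y",((ctr-C0)@EY).round(1),np.round(d,1),"deg",np.degrees(np.arctan2(-a[0],a[1])-YAW).round(2)); return c
E
python3 - <<'E'
from h import *
st(); case("scene")
E
```

```text
stage xy -55.2 -160.2 z 26.1 toolx ang-yaw deg 180.03 joints [-0.33  0.17 -0.45  0.95 -0.   -0.09] open 0.05972414002499485 [-5.1  0.7  5.2]
scene case x -0.7 y -159.0 [ 88.8 109.9] deg 0.64
```

>>> step_arm([
  [-0.4,0.4,0,0,0],
  [-0.4,1.4,0,0,0],
  [-0.4,1.4,0,-2,0],
  [-0.4,1.4,0,-4,0],
  [-0.4,1.4,0,-6,0],
  [-0.4,1.4,0,-8,0],
  [-0.4,1.4,-2,-8,-1],
  [-0.4,1.4,-4,-8,-2],
  [-0.4,1.4,-6,-8,-3],
  [-0.4,1.4,-8,-8,-4],
])

```text
clock: 7.38
tcp_pos: [0.3919, -0.3505, 0.2263]
tool_rot: [-0.228, 0.974, -0.0, 0.0]
wrist_force: [1.4, -0.2, 0.5]
opening: 0.0598
```

```bash
python3 - <<'E'
from h import *
st(); case("scene"); c=case("top"); cv2.imwrite("pics/t4.png",c["frame"])
E
```

```text
stage xy -88.9 -361.7 z 226.3 toolx ang-yaw deg -139.63 joints [-0.73  0.13 -0.05  1.39  0.   -1.19] open 0.059841823799657134 [ 1.4 -0.2  0.5]
scene case x -0.1 y -158.2 [ 90.1 110.7] deg 0.05
top case x -0.2 y -158.7 [ 87.4 109.3] deg 0.12
```

View pics/t4.png

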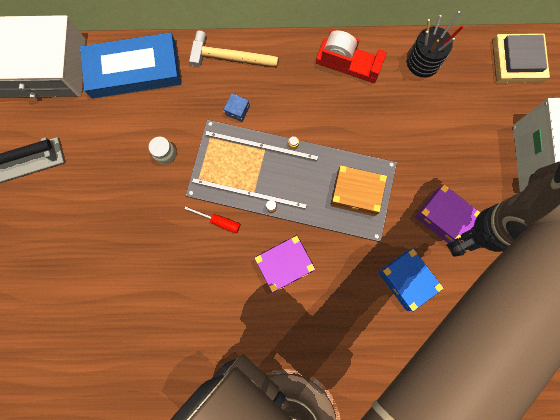

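The top view shows the case at (360,189), in line with the lane at (205–315, 135–205). Both cameras agree: x -0.1 to -0.2 mm and about 0.1° off square. Next I move behind it.

>>> step_arm([
  [-0.15,-1,0.2,0,-1],
  [-0.15,-2.5,0.4,0,-2],
  [-0.15,-4,0.6,0,-3],
  [-0.15,-5.48,0.95,0,-4],
  [-0.15,-5.48,0.95,0,-4.96],
  [-0.15,-5.48,0.95,0,-4.96],
  [-0.15,-5.48,0.95,0,-4.96],
  [-0.15,-5.48,0.95,0,-4.96],
])

```text
clock: 8.48
tcp_pos: [0.5049, -0.2678, 0.2265]
tool_rot: [-0.612, 0.791, -0.0, 0.0]
wrist_force: [-0.2, -0.2, -0.0]
opening: 0.0488
```

```bash
python3 - <<'E'
from h import *
st(); c=capture("wrist"); cv2.imwrite("pics/w5.png",c["frame"])
E
```

```text
stage xy 0.8 -254.2 z 226.5 toolx ang-yaw deg -90.5 joints [-0.49  0.21  0.06  1.41  0.   -1.81] open 0.04876444842916247 [-0.2 -0.2 -0. ]
```

View pics/w5.png

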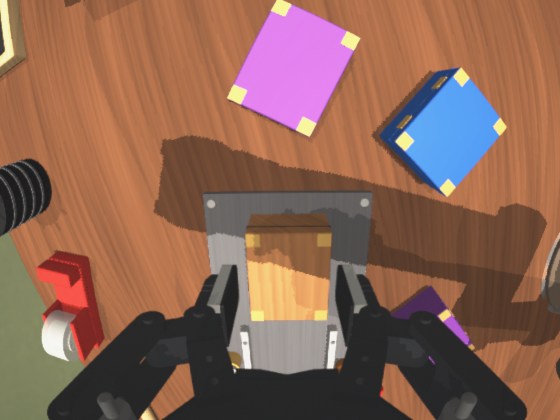

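>>> step_arm([
  [-0.15,0,0.03,2,-0.05],
  [-0.15,0,0.03,4,-0.05],
  [-0.15,0,0.03,6,-0.05],
  [-0.15,0,0.03,7.2,-0.05],
  [-0.15,0,0.03,7.7,-0.05],
  [-0.15,0,0.03,7.7,-0.05],
  [-0.15,0,0.03,7.7,-0.05],
])

```text
clock: 9.4
tcp_pos: [0.5055, -0.2681, 0.0354]
tool_rot: [-0.617, 0.787, -0.001, 0.001]
wrist_force: [-0.4, -0.1, 0.5]
opening: 0.049
```

```bash
python3 - <<'E'
from h import *
st(); c=case("scene"); cv2.imwrite("pics/s6.png",cv2.resize(c["frame"][130:330,100:400],None,fx=2.6,fy=2.6))
E
```

```text
stage xy 1.5 -254.3 z 35.4 toolx ang-yaw deg -89.89 joints [-0.49  0.28 -0.28  1.    0.   -1.82] open 0.048952048576849636 [-0.4 -0.1  0.5]
scene case x -0.3 y -158.2 [ 90.2 110.4] deg -0.19
```

View pics/s6.png

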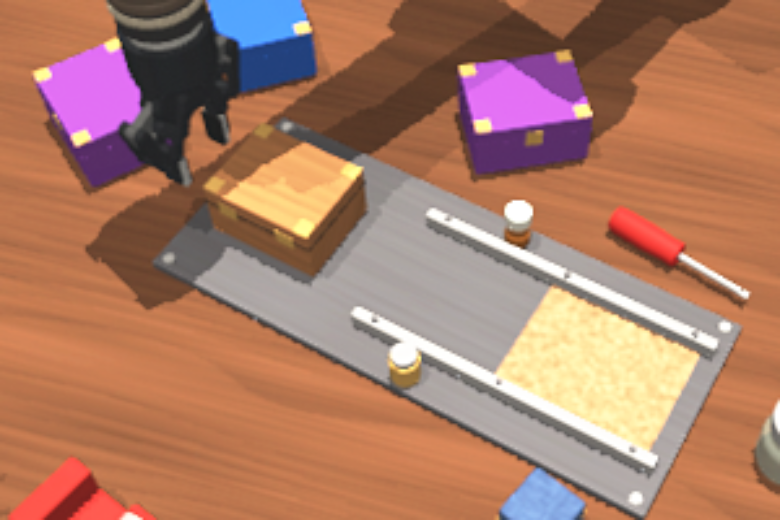

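>>> step_arm([
  [-0.15,-0.4,0,0,0],
  [-0.15,-0.8,0,0,0],
  [-0.15,-1.0,0,0,0],
  [-0.15,-1.2,0,0,0],
  [-0.15,-1.5,0,0,0],
  [-0.15,-1.8,0,0,0],
  [-0.15,-2.1,0,0,0],
  [-0.15,-2.4,0,0,0],
  [-0.15,-2.7,0,0,0],
  [-0.15,-2.7,0,0,0],
])

```text
clock: 10.7
tcp_pos: [0.521, -0.2008, 0.0338]
tool_rot: [-0.617, 0.787, 0.001, 0.001]
wrist_force: [0.4, -0.0, 0.3]
opening: 0.049
```

```bash
python3 - <<'E'
from h import *
st(); c=case("scene");case("top"); cv2.imwrite("pics/s7.png",cv2.resize(c["frame"][130:330,100:400],None,fx=2.6,fy=2.6))
E
```

```text
stage xy 0.2 -185.2 z 33.8 toolx ang-yaw deg -89.8 joints [-0.37  0.26 -0.32  0.99  0.   -1.7 ] open 0.049019723863951474 [ 0.4 -0.   0.3]
scene case x -0.1 y -118.8 [ 89.7 110. ] deg 0.49
top case x -0.4 y -111.6 [87.  94.2] deg 0.32
```

View pics/s7.png

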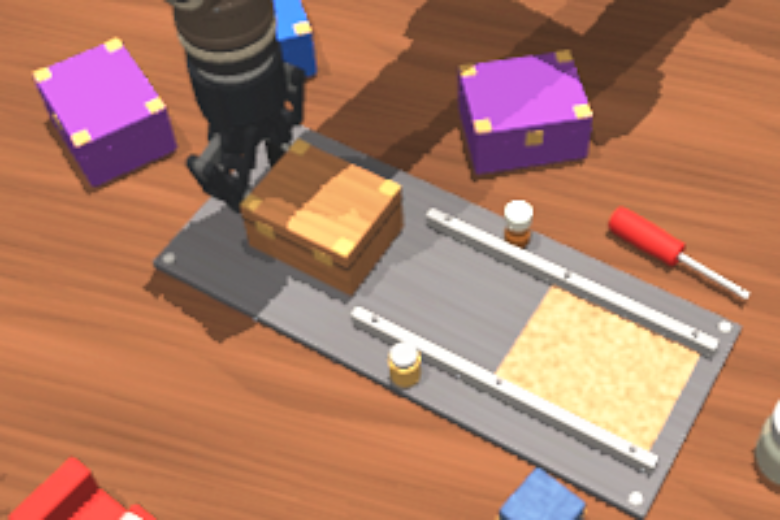

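>>> step_arm([
  [-0.15,-0.3,0,0,0.03],
  [-0.15,-0.6,0,0,0.03],
  [-0.15,-0.9,0,0,0.03],
  [-0.15,-1.2,0,0,0.03],
  [-0.15,-1.5,0,0,0.03],
  [-0.15,-1.8,0,0,0.03],
  [-0.15,-2.1,0,0,0.03],
  [-0.15,-2.4,0,0,0.03],
  [-0.15,-2.7,0,0,0.03],
  [-0.15,-3.0,0,0,0.03],
])

```text
clock: 12.05
tcp_pos: [0.5388, -0.1286, 0.0338]
tool_rot: [-0.615, 0.789, 0.0, -0.0]
wrist_force: [-1.3, -2.7, -1.5]
opening: 0.0493
```

```bash
python3 - <<'E'
from h import *
st(); c=case("scene"); cv2.imwrite("pics/s8.png",cv2.resize(c["frame"][130:330,100:400],None,fx=2.6,fy=2.6))
E
```

```text
stage xy 0.1 -110.9 z 33.8 toolx ang-yaw deg -90.17 joints [-0.23  0.25 -0.33  0.99 -0.   -1.56] open 0.04932999453469636 [-1.3 -2.7 -1.5]
scene case x -0.2 y -44.0 [ 89.9 109.6] deg -0.57
```

View pics/s8.png

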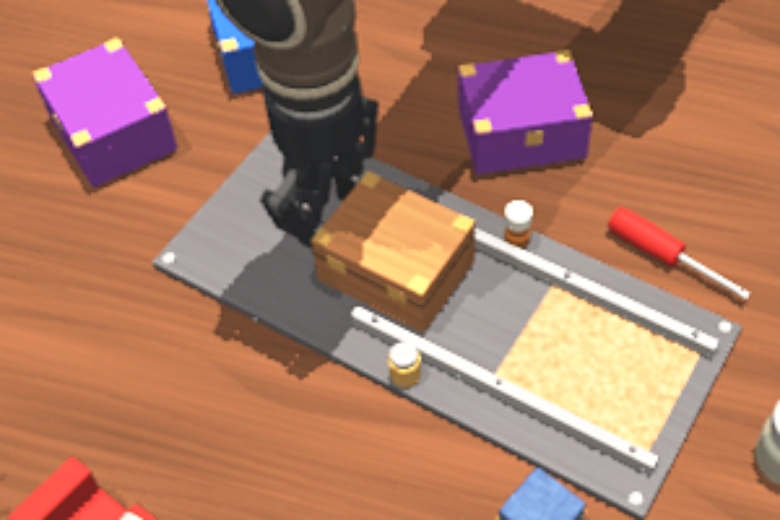

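The case is entering the mouth centred, x -0.2 mm, with both rails clear. I'm continuing.

>>> step_arm([
  [-0.15,-0.3,0,0,-0.01],
  [-0.15,-0.6,0,0,-0.01],
  [-0.15,-0.9,0,0,-0.01],
  [-0.15,-1.2,0,0,-0.01],
  [-0.15,-1.5,0,0,-0.01],
  [-0.15,-1.8,0,0,-0.01],
  [-0.15,-2.1,0,0,-0.01],
  [-0.15,-2.4,0,0,-0.01],
  [-0.15,-2.7,0,0,-0.01],
  [-0.15,-3.0,0,0,-0.01],
])

```text
clock: 13.35
tcp_pos: [0.5571, -0.056, 0.0339]
tool_rot: [-0.615, 0.788, -0.0, -0.0]
wrist_force: [-1.3, -4.4, 0.8]
opening: 0.049
```

```bash
python3 - <<'E'
from h import *
st(); c=case("scene"); cv2.imwrite("pics/s9.png",cv2.resize(c["frame"][130:330,100:400],None,fx=2.6,fy=2.6))
E
```

```text
stage xy 0.3 -36.0 z 33.9 toolx ang-yaw deg -90.07 joints [-0.1   0.26 -0.31  0.99 -0.   -1.43] open 0.04895504476557105 [-1.3 -4.4  0.8]
scene case x 0.5 y 29.9 [ 89.8 111.2] deg 0.04
```

View pics/s9.png

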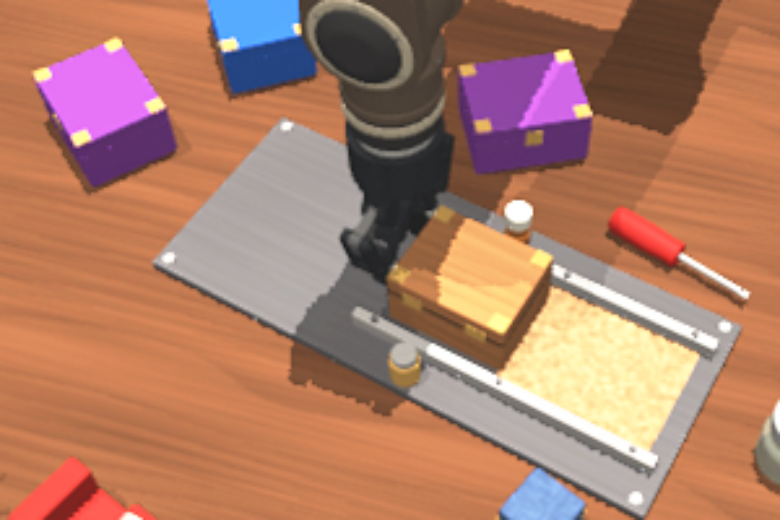

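>>> step_arm([
  [-0.15,-0.3,0,0,0],
  [-0.15,-0.6,0,0,0],
  [-0.15,-0.9,0,0,0],
  [-0.15,-1.2,0,0,0],
  [-0.15,-1.5,0,0,0],
  [-0.15,-1.8,0,0,0],
  [-0.15,-2.1,0,0,0],
  [-0.15,-2.4,0,0,0],
  [-0.15,-2.7,0,0,0],
  [-0.15,-3.0,0,0,0],
])

```text
clock: 14.65
tcp_pos: [0.5752, 0.0168, 0.0339]
tool_rot: [-0.615, 0.788, -0.0, -0.0]
wrist_force: [-0.4, -5.4, 2.0]
opening: 0.049
```

```bash
python3 - <<'E'
from h import *
st(); c=case("scene")
E
```

```text
stage xy 0.3 39.0 z 33.9 toolx ang-yaw deg -90.07 joints [ 0.03  0.29 -0.28  1.   -0.   -1.3 ] open 0.04897218365098444 [-0.4 -5.4  2. ]
scene case x 1.8 y 102.8 [ 92.5 115. ] deg 0.11
```

>>> step_arm([
  [-0.15,-0.3,0,0,0],
  [-0.15,-0.6,0,0,0],
  [-0.15,-0.9,0,0,0],
  [-0.15,-1.1,0,0,0],
  [-0.15,-1.3,0,0,0],
  [-0.15,-1.5,0,0,0],
  [-0.15,-1.6,0,0,0],
  [-0.15,-1.6,0,0,0],
])

```text
clock: 15.7
tcp_pos: [0.5849, 0.0555, 0.0338]
tool_rot: [-0.615, 0.788, 0.0, 0.0]
wrist_force: [-1.4, -3.3, 1.5]
opening: 0.0483
```

```bash
python3 - <<'E'
from h import *
st(); c=case("scene"); t=case("top"); 
cv2.imwrite("pics/s10.png",cv2.resize(c["frame"][130:330,150:450],None,fx=2.6,fy=2.6,interpolation=cv2.INTER_CUBIC))
cv2.imwrite("pics/t10.png",cv2.resize(t["frame"][105:255,170:410],None,fx=3.3,fy=3.3,interpolation=cv2.INTER_CUBIC))
E
```

```text
stage xy 0.3 78.9 z 33.8 toolx ang-yaw deg -90.05 joints [ 0.09  0.31 -0.25  1.01  0.   -1.23] open 0.04832914933912564 [-1.4 -3.3  1.5]
scene case x 0.5 y 143.5 [ 90.2 113. ] deg -0.14
top case x -10.5 y 317.7 [44.6 46.5] deg -74.1
```

View pics/s10.png

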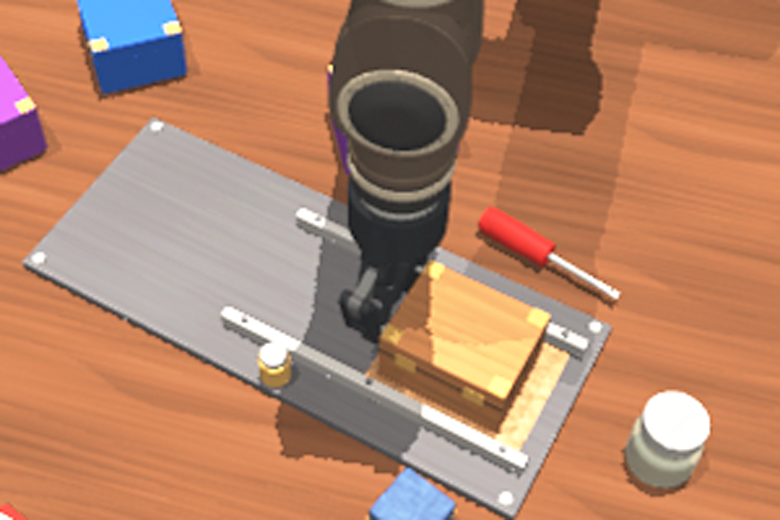

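View pics/t10.png

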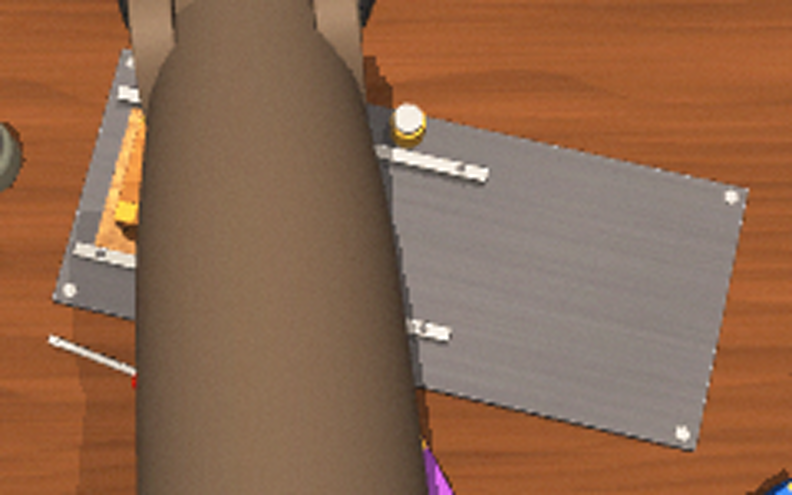

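The scene crop shows the case on the pad at crop (465,330), nearly centred, with gaps to both rails. About 5.7 mm remain. I'll push 5 mm, then back off and measure with nothing in the way.

>>> step_arm([
  [-0.15,-0.1,0,0,0],
  [-0.15,-0.2,0,0,0],
  [-0.15,-0.2,0,0,0],
  [-0.15,0.5,0,0,0],
  [-0.15,1.2,0,0,0],
  [-0.15,3,0,0,0],
  [-0.15,5,0,-1,0],
  [-0.15,7,0,-1,0],
  [-0.15,9,0,-1,0],
  [-0.15,11,0,-1,0],
])

```text
clock: 17.05
tcp_pos: [0.517, -0.2138, 0.0589]
tool_rot: [-0.615, 0.788, 0.0, 0.0]
wrist_force: [0.6, -0.1, -0.1]
opening: 0.0493
```

```bash
python3 - <<'E'
from h import *
st(); c=case("scene"); t=case("top"); 
cv2.imwrite("pics/s11.png",cv2.resize(c["frame"][130:330,150:450],None,fx=2.6,fy=2.6,interpolation=cv2.INTER_CUBIC))
cv2.imwrite("pics/t11.png",cv2.resize(t["frame"][105:255,170:410],None,fx=3.3,fy=3.3,interpolation=cv2.INTER_CUBIC))
E
```

```text
stage xy -0.5 -198.8 z 58.9 toolx ang-yaw deg -90.1 joints [-0.39  0.24 -0.28  1.05  0.   -1.72] open 0.04932368075364172 [ 0.6 -0.1 -0.1]
scene case x 0.7 y 149.7 [ 90.1 110.1] deg -0.14
top case x -0.1 y 149.0 [ 87.3 109.2] deg 0.03
```

View pics/t11.png

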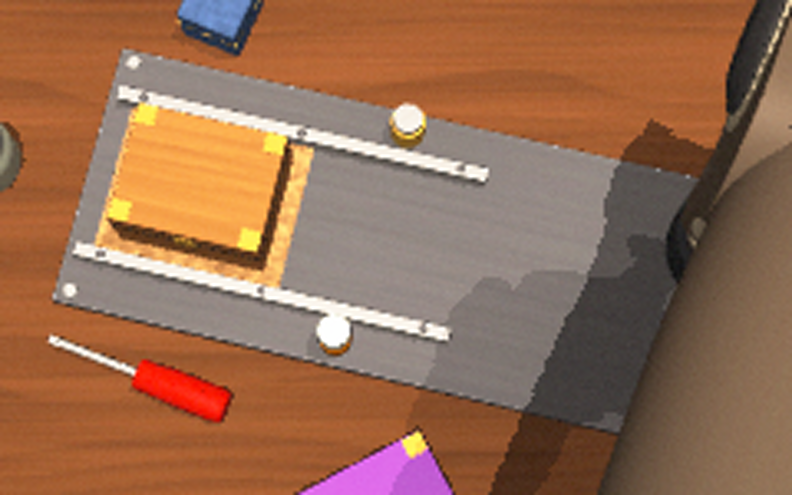

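View pics/s11.png

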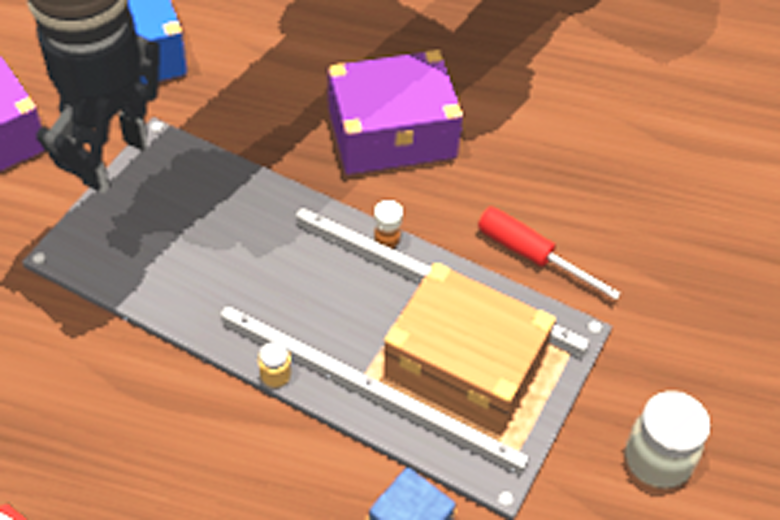

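The case sits at x within 0.7 mm, y about 1 to 1.5 mm short of centre, and within 0.2° of square. Loupe, vial, screwdriver and ring box look unmoved. I'm lifting clear before handing in.

>>> step_arm([
  [-0.15,0,0,-2,0],
  [-0.15,0,0,-4,0],
  [-0.15,0,0,-6,0],
  [-0.15,0,0,-6,0],
  [-0.15,0,0,-6,0],
])

```text
clock: 17.77
tcp_pos: [0.5179, -0.2114, 0.2083]
tool_rot: [-0.615, 0.788, 0.0, 0.0]
wrist_force: [0.2, -0.1, 0.1]
opening: 0.0492
```

```bash
python3 - <<'E'
from h import *
from workcell import finish_job
st(); c=case("scene"); t=case("top")
o=cv2.imread("pics/scene0.png"); d=cv2.absdiff(o,c["frame"]).max(2)
for n,(u,v) in dict(loupe=(256,270),vial=(299,214),ringbox=(308,328),jar=(407,299),driver=(360,228)).items(): print(n,d[v-12:v+13,u-14:u+15].mean().round(1))
print(finish_job())
E
```

```text
stage xy -0.2 -196.3 z 208.3 toolx ang-yaw deg -90.07 joints [-0.39  0.19 -0.01  1.37  0.   -1.71] open 0.04918690294860404 [ 0.2 -0.1  0.1]
scene case x 0.6 y 149.7 [ 90.1 110.1] deg -0.14
top case x -0.1 y 149.0 [ 87.3 109.2] deg 0.03
loupe 12.7
vial 12.7
ringbox 15.1
jar 9.3
driver 14.6
the job is handed in; nothing more can be done
None
```

The wooden case is on the cork pad, centred and square within about 2 mm, and I handed the job in at about 18 s. I pushed it sideways from the robot's side to square and centre it on the apron, then down the lane from behind. The fingertips stayed above the rail tops, and I lifted clear before handing in.

| Check | Top camera | Scene camera |
|---|---|---|
| Across the lane, from its middle line | -0.1 mm | +0.6 mm |
| Along the lane, short of pad centre | about 1.8 mm | about 1.1 mm |
| Angle off square | 0.03° | 0.14° |

- **Disagreement:** the two cameras differ by about 0.7 mm along and across the lane, which is within their calibration. The "short of pad centre" figures also depend on where I took the lane's centre to be from the rail ends.
- **Rails and forces:** every mid-push reading had the case within about 2 mm of the middle line. The 1.8 mm maximum was in a reading with inflated outlines, and the next one was 0.5 mm. That left roughly 10 mm to each rail. The wrist force stayed below about 8 N at every reading, and was about zero at the end.
- **Bystanders:** they look unmoved by eye. My pixel comparison of them was inconclusive, because it showed a similar small change of 9–15 grey levels at every one, which could be shading or image noise.

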